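Stop the mosaic board rocking

ROBOT

A 6-joint arm with a two-finger parallel gripper is mounted at the origin on the work surface. World frame = base frame: x ahead of the robot, y to its left, z up, the work surface at z = 0. Lengths are in m, angles in rad, forces in N, time in s.
With the tool pointing down it reaches from about 0.35 to 0.775 m from the base axis. Payload 7.3 kg.
Tool frame: the origin (TCP) lies on the centre line of the jaws, within the pads' length; the fingertips stand 17 mm ahead of it and the grasp point (between the pads) lies 2 mm behind it (robot.tip_extent is the distance from the TCP to the fingertips, in m); z points along the fingers, y is the line along which they close (so a half turn about z gives the same grasp; the last joint's range is limited). The gripper opens to 92 mm and grips with 3 to 60 N. Pads are 19 mm wide; open, the fingers measure 130 mm over their backs; the gripper's body (75 mm by 190 mm) begins 47 mm behind the grasp point.
Start: joints at [1.155, 0.342, 1.524, -0, 1.275, -0.146], TCP at [0.14, 0.506, 0.244] pointing down, gripper open.
Joint ranges: [-2.53, 2.53], [-0.77, 2.02], [0.04, 2.7], [-1, 4.14], [0.28, 2.66], [-3.11, 3.11]. Speed limits (rad/s): [2.57, 2.57, 3.14, 3.14, 3.14, 3.14].

INTERFACE

Orientations are given as [roll, pitch, yaw] about the fixed x, y, z axes, in that order (R = Rz(yaw) Ry(pitch) Rx(roll)).
In Python, from cell import robot gives the robot as it stands.
- The arm moves only by the tool step_arm, never from a script. Its argument "motion" is a list of rows, each a list of 2 entries, a list of its own where there are three numbers: the shift along the tool's x, y, z in units of 60 mm (1.0 is 60 mm), then the turn about the tool's z in rad. In form: [[[x, y, z], spin], ...]. A call has 1 to 10 rows; each row is the pose to reach, as a shift and turn from the pose commanded when the call began, along the tool's axes at that moment; what a row does not reach only later rows make up. A row lasts 1/8 s, in which the tool goes at most 62.5 mm and 10.7 degrees, less where a joint would pass 70% of its speed; a pose out of reach is approached as far as the arm can. A call with a gripper value outside its range is refused whole. "hand" is the closure in counts, from 0 (fully open) to 255 (shut), set as the call begins (left out, the last holds). The fingers move at their own pace and stop on an object; "squeeze" is the grip in N (left out, the last holds). Time passes only in rows, so rows that repeat a pose let the fingers close. It gives the time, the measured TCP pose, the force, the opening and the grip force at its end, in the units of the state.
- robot.observe(): the state, without advancing time (a new reading comes with each control period).
- robot.read_camera(name): name is "scene" or "top" or "wrist"; returns a dict with "pixels" (480x640x3 uint8, red, green, blue), "intrinsics" (3x3 intrinsics, pixels), "xyz" and "rotation" of the camera in the world; the wrist camera has in their place "T_tool_cam" (4x4, takes a point from camera to tool coordinates, whose origin is the TCP and whose axes are the flange's). Camera axes: x right, y up, looking along -z (the intrinsics and any distortion apply to the point x, -y, -z); pixel columns grow to the right and rows downward; lengths in m; the calibration is good to about 2 mm. A picture is of the moment at which its call begins: read the wrist's pose just before it. There is no depth.
- robot.hand_in(): hands the job in; it is judged then, once.
The state is a dict: "time": time; "qpos": joint angles; "qvel": joint speeds; "joint_efforts": joint torques, N m; "tool_pos": TCP position; "tool_rot": TCP orientation; "contact_force": force on the tool from outside, world axes, zero at the start; "torque": the same for the moment, N m; "opening": finger opening in m; "grip_force": force on a finger pad.
Only numpy, scipy, OpenCV 4.12 (cv2) and the standard library are available. Lean on these libraries where they do the work, as an engineer would, in place of code of your own. Each camera call takes 0.05 s, during which the arm holds its last target. There are 200 camera calls.

TASK

The mosaic board rocks on one of its four corners. With the fingertips, press down on the board's corners one after another until you find the one that gives, then press the raised metal shim in that corner's notch down flat and take the hand away. Leave the other three shims up, do not lift or shove the board, and leave the jar, cup, lamp cap and bowl where they stand.

Things in the scene. Friction and masses are not known exactly. Their poses are not given: they have to be found in the camera images.
- board: Loose off-white plaster board, 200 (its x) x 280 (y) x 12 mm, 1 kg, a 40 mm square notch at each corner, a half-laid rosette of 2 mm tiles within 50 mm of its centre. Origin: centre of its underside, 30 mm above the table when level; z up. Under each corner, 54 mm (x) and 94 mm (y) from the centre, it rests on a foot pin: three rigid, one (any of the four, all look alike) soft, see joint sag.
- tray: White fixed tray under the board, 270 mm (x) by 350 mm (y), rim 16 mm high, standing on the table; origin at the centre of its underside, below the board's centre, axes parallel to the board's.
- press_near_right (a point): Good point to press the board at its near-right corner (near/far and left/right as the robot sees it): on the board's top face (42 mm above the table when level), -40 mm (x), -75 mm (y) from the board's centre; 25 mm (x) and 30 mm (y) clear of the shim there.
- press_near_left (a point): Good point to press the board at its near-left corner (near/far and left/right as the robot sees it): on the board's top face (42 mm above the table when level), -40 mm (x), +75 mm (y) from the board's centre; 25 mm (x) and 30 mm (y) clear of the shim there.
- press_far_right (a point): Good point to press the board at its far-right corner (near/far and left/right as the robot sees it): on the board's top face (42 mm above the table when level), +40 mm (x), -75 mm (y) from the board's centre; 25 mm (x) and 30 mm (y) clear of the shim there.
- press_far_left (a point): Good point to press the board at its far-left corner (near/far and left/right as the robot sees it): on the board's top face (42 mm above the table when level), +40 mm (x), +75 mm (y) from the board's centre; 25 mm (x) and 30 mm (y) clear of the shim there.
- shim_near_right (a point): Top centre of the raised shim, an aluminium plug 32 x 32 mm, in the notch of the near-right corner (near/far and left/right as the robot sees it). This point is fixed to the tray 53 mm above the table and does not follow the shim (which may start up to 1.5 mm lower). Pressed straight down with 8 to 9 N the shim slides to its stop 10 mm lower, 1 mm above the board's top, and stays down.
- shim_near_left (a point): Top centre of the raised shim, an aluminium plug 32 x 32 mm, in the notch of the near-left corner (near/far and left/right as the robot sees it). This point is fixed to the tray 53 mm above the table and does not follow the shim (which may start up to 1.5 mm lower). Pressed straight down with 8 to 9 N the shim slides to its stop 10 mm lower, 1 mm above the board's top, and stays down.
- shim_far_right (a point): Top centre of the raised shim, an aluminium plug 32 x 32 mm, in the notch of the far-right corner (near/far and left/right as the robot sees it). This point is fixed to the tray 53 mm above the table and does not follow the shim (which may start up to 1.5 mm lower). Pressed straight down with 8 to 9 N the shim slides to its stop 10 mm lower, 1 mm above the board's top, and stays down.
- shim_far_left (a point): Top centre of the raised shim, an aluminium plug 32 x 32 mm, in the notch of the far-left corner (near/far and left/right as the robot sees it). This point is fixed to the tray 53 mm above the table and does not follow the shim (which may start up to 1.5 mm lower). Pressed straight down with 8 to 9 N the shim slides to its stop 10 mm lower, 1 mm above the board's top, and stays down.
- shim_a (a joint): How far the shim of the soft corner is pressed down, m: 0 raised, 0.010 flat. Which corner this is changes from start to start and the number does not tell it. Pressed flat, this shim packs the soft foot solid.
- shim_b (a joint): The same for one of the three sound corners' shims (not told which): 0 raised, 0.010 flat.
- shim_c (a joint): The same for one of the three sound corners' shims (not told which): 0 raised, 0.010 flat.
- shim_d (a joint): The same for one of the three sound corners' shims (not told which): 0 raised, 0.010 flat.
- sag (a joint): How far the soft foot is pushed down, m: 0 with the board level, 0.006 fully down. Pressing the board at that corner's press point with 2 to 4 N makes it dip, by up to 4.5 mm at the press point; released, it springs back up. At the other three press points the board does not give (beside them it may give 1 or 2 mm).
- jar: Bystander: open glass jar part-filled with yellow tiles, 68 mm across, 70 mm high, left of the tray; origin at the centre of its underside.
- cup: Bystander: paper cup, 72 mm across, 85 mm high, right of the tray; origin at the centre of its underside.
- lampcap: Bystander: brass lamp cap with a pointed top, 64 mm across, 77 mm high, right of the tray and beyond the cup; origin at the centre of its underside.
- bowl: Bystander: blue ceramic bowl, 90 mm across, 32 mm high, beyond the tray; origin at the centre of its underside.

How it is judged:
On the way, in this order (a step that is already met when the one before it is completed fails the run):
1. the board's rocking corner is pressed down by the fingers (its foot sinks more than 2.5 mm) with its shim still up (value of joint sag above 0.0025 m and contact force between the fingers and board above 0.5 N and value of joint shim_a below 0.004 m), for 0.05 s.
2. the shim of that corner is pressed flat (at least 8 of its 10 mm) (value of joint shim_a above 0.008 m), for 0.1 s.
At the end, for the whole second after the job is handed in: The rocking corner's shim is down at least 8 of its 10 mm, the other three are down less than 4 mm; the board lies level (within 0.02 rad, 2 mm in height), at rest and within 10 mm of its place over the tray; jar, cup, lamp cap and bowl are within 15 mm of where they stood (value of joint shim_a above 0.008 m and value of joint each of shim_b, shim_c, shim_d below 0.004 m and value of joint sag below 0.0015 m and angle between board's own z axis and vertical below 0.02 rad and horizontal distance between board and tray below 0.01 m and height (world z) of board between 0.028 and 0.032 m and linear speed of board below 0.01 m/s and distance of each of jar, cup, lampcap, bowl from where it was at the start of the episode below 0.015 m); the robot touches nothing.
It fails at once if a sound corner's shim is pressed down more than 4 mm (value of joint any of shim_b, shim_c, shim_d above 0.004 m).
It fails at once if the board is lifted (its middle more than 6 mm up), tipped by more than 0.12 rad or shoved more than 10 mm (height (world z) of board above 0.036 m or angle between board's own z axis and vertical above 0.12 rad or horizontal distance between board and tray above 0.01 m).
It fails at once if a bystander is moved more than 15 mm or lifted or tipped (distance of any of jar, cup, lampcap, bowl from where it was at the start of the episode above 0.015 m or angle between any of jar, cup, lampcap, bowl's own z axis and vertical above 0.3 rad).
It also fails if it takes over 45 s, if anything falls off the work surface, if the arm or the gripper's body presses on something with over 40 N, if the wrist force passes 120 N, or if a joint passes its speed limit or range.

## Working session

There is one attempt and no reset: what is moved stays moved. The work goes in short steps, Python scripts to look and compute and a tool call to move; the robot and the scene stay as the last step left them, time stands still between calls to the robot, and variables do not carry over. Pictures are saved under pics/ and viewed, at most 10 in all, crops included, and the job is handed in when it is done.

Besides the shell and the picture viewer there is one more tool, called after "Call:" as a command line: name --argument value ..., lists and objects as JSON in quotes. step_arm: Moves the arm, as the interface text tells. Its arguments: {"type":"object","properties":{"motion":{"type":"array"},"hand":{"type":"number"},"squeeze":{"type":"number"}},"required":["motion"]}

```bash
ls; mkdir -p pics
python3 - <<'E'
from cell import robot
import cv2
for n in ("top","scene"):
    c=robot.read_camera(n); cv2.imwrite(f"pics/{n}0.png",c["pixels"][...,::-1])
    print(n,c["intrinsics"],c["xyz"],c["rotation"],[k for k in c])
print(robot.observe(),robot.tip_extent)
E
```

```text
pics
top [[578.54015463   0.         312.61309968]
 [  0.         578.54015463 236.26064248]
 [  0.           0.           1.        ]] [0.42893817 0.02205777 1.14441479] [ 0.16075127  0.00214952 -1.54789718] ['pixels', 'intrinsics', 'xyz', 'rotation']
scene [[487.3599451    0.         314.63763852]
 [  0.         487.3599451  246.23527614]
 [  0.           0.           1.        ]] [ 1.26703053 -0.47318328  0.57928336] [ 0.98805117 -0.01839611  0.94920226] ['pixels', 'intrinsics', 'xyz', 'rotation']
{'time': 0.1, 'qpos': array([ 1.15499183e+00,  3.42647774e-01,  1.52487828e+00,  1.93466182e-05,
        1.27540692e+00, -1.46025414e-01]), 'qvel': array([ 1.58381473e-04, -1.22606246e-03, -6.25601745e-04, -1.81720621e-03,
        5.27938854e-05, -5.52019964e-04]), 'joint_efforts': array([ 2.62382426e-03, -4.32003951e+01, -2.44700164e+01,  7.19209132e-02,
        5.25336585e-02, -6.85046984e-05]), 'tool_pos': array([0.13977672, 0.50571675, 0.24313227]), 'tool_rot': array([-3.14026929e+00, -2.13329734e-04,  2.87180779e+00]), 'contact_force': array([-0.29031785,  0.46485974, -0.18839703]), 'torque': array([-0.01776483,  0.02321629, -0.00245798]), 'grip_force': 0.0, 'opening': 0.09156990691820037} 0.017
```

View pics/top0.png

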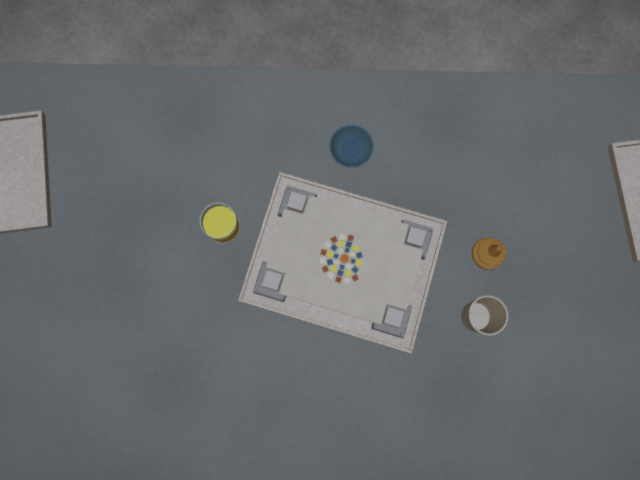

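The top view shows the tray/board turned slightly. The shims are at about FL (297,201), FR (417,236), NL (271,281) and NR (396,318), with the jar at (220,222), the cup at (488,316), the lamp cap at (489,253) and the bowl at (351,146).

```bash
cat > h.py <<'E'
import numpy as np, cv2
from scipy.spatial.transform import Rotation as R
def ray(c,uv,z):
    K=c["intrinsics"]; r=np.array(c["rotation"]); M=R.from_euler("xyz",r).as_matrix() if r.size==3 else r
    d=M@np.array([(uv[0]-K[0,2])/K[0,0],-(uv[1]-K[1,2])/K[1,1],-1]); o=np.array(c["xyz"])
    return o+d*(z-o[2])/d[2]
E
python3 - <<'E'
from cell import robot
from h import *
c=robot.read_camera("top"); im=c["pixels"]
g=im.astype(int)
for n,(u,v) in dict(FL=(297,201),FR=(417,236),NL=(271,281),NR=(396,318)).items():
    p=im[v-1:v+2,u-1:u+2].reshape(-1,3).mean(0)
    m=(np.abs(g-p).max(2)<10).astype(np.uint8)
    w=np.zeros_like(m); w[v-17:v+18,u-17:u+18]=1
    m=cv2.morphologyEx(m*w,cv2.MORPH_OPEN,np.ones((3,3),np.uint8))
    k,l,s,ct=cv2.connectedComponentsWithStats(m); i=l[v,u]
    cs=cv2.minAreaRect(np.argwhere(l==i)[:,::-1].astype(np.float32))
    print(n,p.round(),s[i],ct[i].round(1),cs,ray(c,cs[0],.053).round(4))
# tray outer outline
m=(g.min(2)>115).astype(np.uint8); w=np.zeros_like(m); w[165:360,232:455]=1
m=cv2.morphologyEx(m*w,cv2.MORPH_CLOSE,np.ones((9,9),np.uint8))
ct=max(cv2.findContours(m,0,2)[0],key=cv2.contourArea); rr=cv2.minAreaRect(ct)
b=np.array([ray(c,q,.016) for q in cv2.boxPoints(rr)])
print(rr,b.round(4),b.mean(0),[np.linalg.norm(b[i]-b[i-1]).round(3) for i in range(4)])
for n,q,z in (("jar",(220,222),.07),("cup",(488,316),.085),("cap",(489,253),.04),("bowl",(351,146),.03)): print(n,ray(c,q,z).round(3))
cv2.imwrite("pics/crop.png",cv2.resize(im[160:360,230:460,::-1],None,fx=3,fy=3,interpolation=cv2.INTER_CUBIC)[:600,:690])
E
```

```text
FL [155. 156. 162.] [288 193  17  16 202] [296.2 200.4] ((296.25, 200.25001525878906), (14.546475410461426, 14.23024845123291), 18.43494987487793) [0.6755 0.0617 0.053 ]
FR [156. 156. 163.] [408 228  17  17 210] [416.2 235.9] ((416.2000427246094, 235.9000244140625), (14.862703323364258, 14.23024845123291), 18.43494987487793) [ 0.611  -0.1694  0.053 ]
NL [154. 155. 161.] [263 272  18  17 217] [271.4 279.7] ((271.44036865234375, 279.5321044921875), (14.942090034484863, 14.750526428222656), 16.699243545532227) [0.5213 0.1043 0.053 ]
NR [155. 155. 162.] [386 308  17  18 222] [393.9 316.6] ((393.82110595703125, 316.5963134765625), (15.13365650177002, 14.846308708190918), 16.699241638183594) [ 0.4572 -0.1267  0.053 ]
((344.15185546875, 261.2156677246094), (181.98257446289062, 137.9274444580078), 16.798372268676758) [[ 0.4813  0.1723  0.016 ]
 [ 0.7476  0.1036  0.016 ]
 [ 0.6477 -0.2454  0.016 ]
 [ 0.3889 -0.1653  0.016 ]] [ 0.56638498 -0.03369509  0.016     ] [np.float64(0.35), np.float64(0.275), np.float64(0.363), np.float64(0.271)]
jar [0.626 0.204 0.07 ]
cup [ 0.461 -0.293  0.085]
cap [ 0.583 -0.311  0.04 ]
bowl [ 0.794 -0.044  0.03 ]
```

View pics/crop.png

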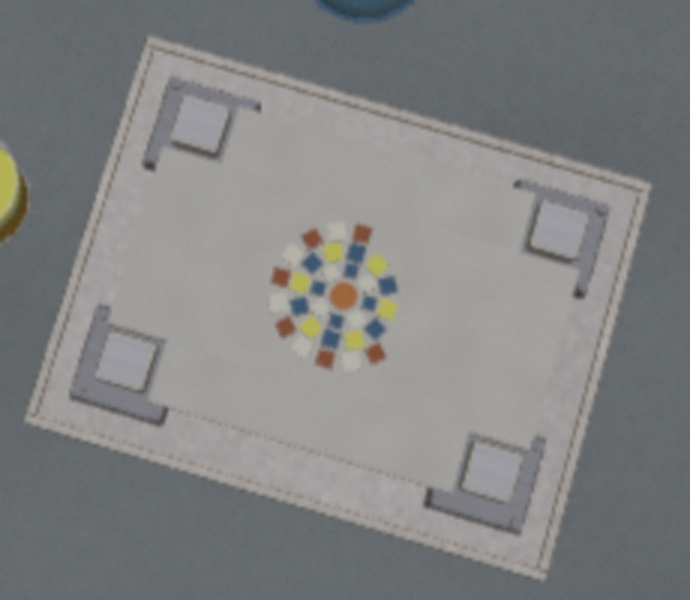

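The crop confirms the board and its four raised shims are parallel to the tray. Fitting the shims gives centre (0.566, -0.0325) and yaw -0.272, and the tool's yaw already matches. One oblique look at the brackets, and I start moving towards the near-left press point.

```bash
python3 - <<'E'
import cv2
im=cv2.imread("pics/scene0.png"); cv2.imwrite("pics/scene1.png",cv2.resize(im[200:440,150:470],None,fx=2.4,fy=2.4,interpolation=cv2.INTER_CUBIC))
E
cat >> h.py <<'E'
C=np.array([.5663,-.0325]); Y=-.272
T=dict(pNL=(-40,75),pNR=(-40,-75),pFL=(40,75),pFR=(40,-75),sNL=(-80,120),sNR=(-80,-120),sFL=(80,120),sFR=(80,-120))
def go(s,name,ztip):
    M=np.array([[np.cos(Y),-np.sin(Y)],[np.sin(Y),np.cos(Y)]])
    p=np.r_[C+M@(np.array(T[name])/1e3),ztip+.017]
    return (R.from_euler("xyz",s["tool_rot"]).as_matrix().T@(p-s["tool_pos"])/.06).round(3)
E
```

```text
(no output)
```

View pics/scene1.png

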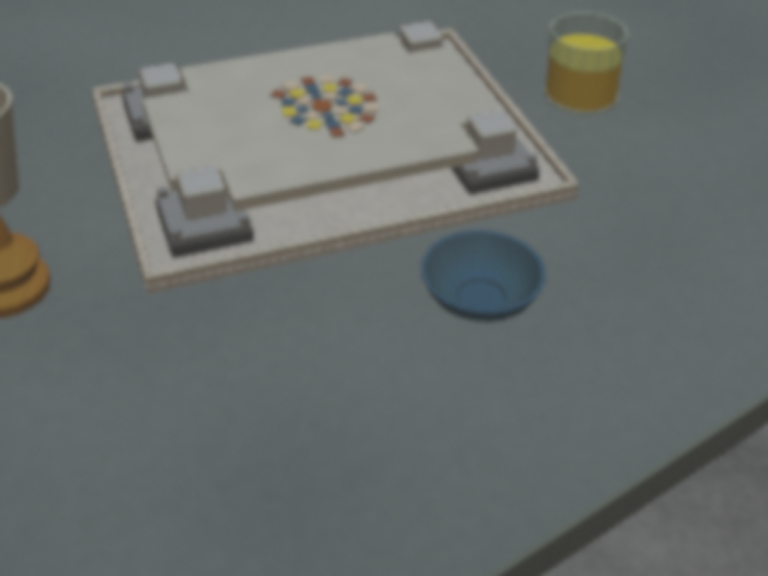

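Call:
step_arm --motion '[[[-0.9, -0.56, 0.2], 0], [[-1.8, -1.12, 0.4], 0], [[-2.7, -1.68, 0.6], 0], [[-3.6, -2.24, 0.8], 0], [[-4.5, -2.8, 1.0], 0], [[-5.4, -3.4, 1.2], 0], [[-6.3, -4.0, 1.4], 0], [[-7.2, -4.6, 1.6], 0], [[-8.0, -5.1, 1.8], 0], [[-8.6, -5.48, 2.0], 0]]' --hand 255 --squeeze 20

```text
time: 1.4
tool_pos: [0.5509, 0.0498, 0.1233]
tool_rot: [3.141, 0.0, 2.871]
contact_force: [0.4, 1.3, -0.4]
opening: 0.0011
grip_force: 0.0
```

The scene view shows the shims standing proud at the corners (for example far-left at (493,130) and far-right at (203,190)). The brackets below them are low, so nothing obstructs pressing.

Call:
step_arm --motion '[[[0.05, 0, 0.5], 0], [[0.05, 0, 0.9], 0], [[0.05, 0, 0.95], 0], [[0.05, 0, 0.95], 0], [[0.05, 0, 0.95], 0]]'

```text
time: 2.02
tool_pos: [0.5474, 0.0526, 0.0679]
tool_rot: [3.141, 0.002, 2.872]
contact_force: [-0.3, -0.5, 1.1]
opening: 0.0003
grip_force: 0.0
```

```bash
python3 -c "
from cell import robot
from h import *
s=robot.observe();print(s['tool_pos'],s['contact_force'],go(s,'pNL',.042))"
```

```text
[0.54740699 0.05259423 0.06786731] [-0.25447003 -0.47231168  1.10772652] [-0.017 -0.032  0.148]
```

Call:
step_arm --motion '[[[0, -0.02, 0.08], 0], [[0, -0.02, 0.12], 0], [[0, -0.02, 0.14], 0], [[0, -0.02, 0.15], 0], [[0, -0.02, 0.16], 0], [[0, -0.02, 0.17], 0], [[0, -0.02, 0.17], 0]]'

```text
time: 2.9
tool_pos: [0.5465, 0.0513, 0.059]
tool_rot: [3.141, 0.001, 2.872]
contact_force: [-8.0, 0.3, 22.1]
opening: 0.0004
grip_force: 10.7
```

Near-left is rigid (22 N with no dip). Next, near-right.

Call:
step_arm --motion '[[[0, 0, -0.3], 0], [[0, -0.3, -0.6], 0], [[0, -1.2, -0.6], 0], [[0, -2.1, -0.6], 0], [[0, -2.5, -0.6], 0], [[0, -2.5, -0.3], 0], [[0, -2.5, -0.15], 0], [[0, -2.5, -0.15], 0]]'

```text
time: 3.9
tool_pos: [0.5059, -0.0934, 0.0651]
tool_rot: [3.141, -0.001, 2.872]
contact_force: [0.4, 0.6, 0.4]
opening: 0.0003
grip_force: 0.0
```

```bash
python3 -c "
from cell import robot
from h import *
s=robot.observe();print(s['tool_pos'],s['contact_force'],go(s,'pNR',.042))"
```

```text
[ 0.50587402 -0.09340666  0.06510615] [0.3947873  0.61495309 0.38777525] [-0.031 -0.002  0.102]
```

Call:
step_arm --motion '[[[-0.03, 0, 0.06], 0], [[-0.03, 0, 0.08], 0], [[-0.03, 0, 0.1], 0], [[-0.03, 0, 0.115], 0], [[-0.03, 0, 0.13], 0], [[-0.03, 0, 0.13], 0]]'

```text
time: 4.65
tool_pos: [0.5084, -0.0937, 0.059]
tool_rot: [3.142, 0.001, 2.872]
contact_force: [-3.5, 1.8, 13.2]
opening: 0.0005
grip_force: 6.1
```

Near-right is rigid as well. Next, far-right.

Call:
step_arm --motion '[[[0, 0, -0.3], 0], [[-0.3, 0, -0.5], 0], [[-1.0, 0, -0.5], 0], [[-1.33, 0, -0.4], 0], [[-1.33, 0, -0.2], 0], [[-1.33, 0, -0.12], 0], [[-1.33, 0, -0.12], 0]]'

```text
time: 5.52
tool_pos: [0.5838, -0.1146, 0.0643]
tool_rot: [3.141, -0.002, 2.872]
contact_force: [0.5, -0.4, -0.1]
opening: 0.0003
grip_force: 0.0
```

```bash
python3 -c "
from cell import robot
from h import *
s=robot.observe();print(s['tool_pos'],s['contact_force'],go(s,'pFR',.042))"
```

```text
[ 0.58383544 -0.11463969  0.06426558] [ 0.51744116 -0.41326687 -0.09137077] [-0.018 -0.01   0.088]
```

Call:
step_arm --motion '[[[-0.01, -0.01, 0.05], 0], [[-0.01, -0.01, 0.07], 0], [[-0.01, -0.01, 0.09], 0], [[-0.01, -0.01, 0.105], 0], [[-0.01, -0.01, 0.12], 0], [[-0.01, -0.01, 0.12], 0]]'

```text
time: 6.28
tool_pos: [0.5856, -0.116, 0.0579]
tool_rot: [-3.142, 0.0, 2.872]
contact_force: [-0.8, -0.6, 2.2]
opening: 0.0001
grip_force: 1.2
```

It may be giving: light force and lower than the others. Pressing further in small steps.

Call:
step_arm --motion '[[[0, 0, 0.015], 0], [[0, 0, 0.03], 0], [[0, 0, 0.045], 0], [[0, 0, 0.045], 0], [[0, 0, 0.045], 0]]'

```text
time: 6.9
tool_pos: [0.5859, -0.1162, 0.0553]
tool_rot: [-3.141, 0.001, 2.872]
contact_force: [0.2, -2.8, 4.4]
opening: 0.0005
grip_force: 2.5
```

Far-right dips about 3.7 mm at 4 N, so it is the rocking corner. Moving to its shim.

Call:
step_arm --motion '[[[0, 0, -0.3], 0], [[0, 0, -0.55], 0], [[-0.3, -0.35, -0.55], 0], [[-0.68, -0.75, -0.55], 0], [[-0.68, -0.75, -0.5], 0], [[-0.68, -0.75, -0.45], 0], [[-0.68, -0.75, -0.45], 0]]'

```text
time: 7.78
tool_pos: [0.6122, -0.169, 0.0818]
tool_rot: [3.141, -0.001, 2.873]
contact_force: [0.8, 0.4, -0.0]
opening: 0.0006
grip_force: 0.0
```

```bash
python3 -c "
from cell import robot
from h import *
s=robot.observe();print(s['tool_pos'],s['contact_force'],go(s,'sFR',.043))"
```

```text
[ 0.61220432 -0.16895425  0.08175257] [ 0.80422798  0.35422651 -0.00533758] [ 0.014 -0.015  0.363]
```

Call:
step_arm --motion '[[[0.01, -0.01, 0.1], 0], [[0.01, -0.01, 0.18], 0], [[0.01, -0.01, 0.22], 0], [[0.01, -0.01, 0.26], 0], [[0.01, -0.01, 0.3], 0], [[0.01, -0.01, 0.33], 0], [[0.01, -0.01, 0.36], 0], [[0.01, -0.01, 0.37], 0], [[0.01, -0.01, 0.37], 0]]'

```text
time: 8.9
tool_pos: [0.6118, -0.1701, 0.0606]
tool_rot: [3.141, -0.001, 2.872]
contact_force: [-3.1, 1.5, 7.7]
opening: 0.0005
grip_force: 3.5
```

Call:
step_arm --motion '[[[0, 0, 0.015], 0], [[0, 0, 0.025], 0], [[0, 0, 0.025], 0], [[0, 0, 0.025], 0]]'

```text
time: 9.4
tool_pos: [0.6119, -0.1702, 0.0602]
tool_rot: [3.141, 0.0, 2.872]
contact_force: [-6.0, 2.5, 13.7]
opening: 0.0003
grip_force: 6.9
```

Firm on its stop (tip at 43 mm, 14 N). Backing off straight up, then aside.

Call:
step_arm --motion '[[[0, 0, -0.2], 0], [[0, 0, -0.8], 0], [[0, 0, -1.6], 0], [[0.8, 0.3, -2.2], 0], [[1.6, 0.6, -2.6], 0], [[2.4, 0.9, -2.8], 0], [[3.2, 1.2, -2.8], 0], [[3.9, 1.5, -2.8], 0], [[3.9, 1.5, -2.8], 0]]'

```text
time: 10.52
tool_pos: [0.4086, -0.0199, 0.2269]
tool_rot: [3.141, 0.0, 2.874]
contact_force: [0.9, 0.3, -0.6]
opening: 0.0008
grip_force: 0.0
```

```bash
python3 -c "
from cell import robot
from h import *
s=robot.observe();print(s['tool_pos'],s['contact_force'])
c=robot.read_camera('scene');cv2.imwrite('pics/s2.png',cv2.resize(c['pixels'][200:440,150:470,::-1],None,fx=2.4,fy=2.4,interpolation=cv2.INTER_CUBIC))"
```

```text
[ 0.40863732 -0.01993197  0.22690986] [ 0.8559695   0.26369843 -0.56979719]
```

View pics/s2.png

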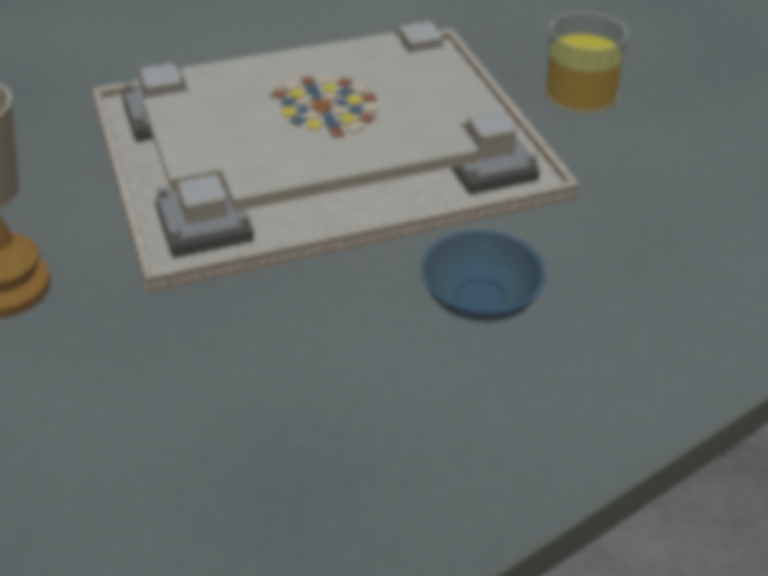

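The far-right shim (203,188) is now lower, and the rest is unchanged. I'll measure how far it dropped.

Run:
```python
import cv2,numpy as np
a=cv2.imread("pics/scene1.png",0);b=cv2.imread("pics/s2.png",0)
for n,x0,y0,x1,y1 in (("FR",176,166,230,200),("FL",466,110,520,144)):
    r=cv2.matchTemplate(b[y0-15:y1+25,x0-10:x1+10],a[y0:y1,x0:x1],cv2.TM_CCOEFF_NORMED);_,v,_,l=cv2.minMaxLoc(r);print(n,v,l[0]-10,l[1]-15)
A=a[150:270,140:260];B=b[150:270,140:260]
cv2.imwrite("pics/cmp.png",cv2.resize(np.hstack([A,B]),None,fx=3,fy=3))
from h import *
from cell import robot
c=robot.read_camera("scene"); M=R.from_euler("xyz",c["rotation"]).as_matrix()
for z in (.053,.043):
    q=M.T@(np.array([.611,-.169,z])-c["xyz"]); u=c["intrinsics"]@np.array([q[0],-q[1],-q[2]]);u/=u[2];print((u[:2]-[150,200])*2.4)
```

```text
FR 0.9093168377876282 2 11
FL 0.9997206330299377 0 0
[203.50671902 172.40931478]
[204.45292427 183.03769163]
```

View pics/cmp.png

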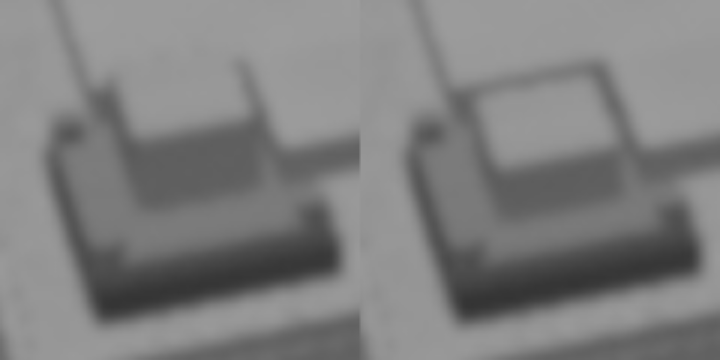

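The far-right shim moved down 11 px, and a full 10 mm drop should show as 10.6 px, so it is fully down. The side-by-side crop shows it flush with the board. The far-left shim shows no shift.

```bash
python3 -c "
from cell import robot
print(robot.hand_in())"
```

```text
the job is handed in; nothing more can be done
None
```

The far-right corner was the one that rocked; I pressed its shim flat (about 10 mm by the camera), left the other three shims up, moved the hand clear and handed the job in, but no verdict came back.

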